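# Put the last biscuit packet in the keeper box and snap it shut

## Robot

A 6-joint arm with a two-finger parallel gripper is mounted at the origin on a cart in front of the work surface, level with it; the furniture and walls round the work are solid. World frame = base frame: x ahead of the robot, y to its left, z up, the work surface at z = 0. Lengths are in m, angles in rad, forces in N, time in s.
With the tool pointing down it reaches from about 0.375 to 0.975 m from the base axis. Payload 3.8 kg.
Tool frame: the origin (TCP) lies midway between the tips of the shut fingers; the grasp point (between the pads) lies 19 mm behind it; x points along the fingers, z is the direction in which the jaws open and shut, and the axes are right-handed (so a half turn about x gives the same grasp; the last joint's range is limited). The gripper opens to 85 mm and grips with 20 to 120 N. Pads are 22 mm wide; open, the fingers measure 114 mm over their backs; the gripper's body (76 mm by 85 mm) begins 54 mm behind the grasp point. The pads swing forward as they close: fully open they stand 13 mm farther back than shut.
Start: joints at [1.181, 0.264, 1.604, -0, 1.274, -0.037], TCP at [0.233, 0.633, 0.231] pointing down, gripper open.
Joint ranges: [-2.63, 2.63], [-0.94, 2.18], [0.31, 2.57], [-1.31, 4.45], [0, 2.66], [-2.55, 2.55]. Speed limits (rad/s): [2.57, 2.57, 3.14, 3.14, 3.14, 3.14].

## Interface

Orientations are given as a rotation vector (axis times angle).
In Python, from workcell import * gives the robot as it stands. The module is installed in compiled form; this text tells all that it offers.
- The arm moves only by the tool carry_out, never from a script. Its arguments are lists of equal length, an entry for each row: "offset": the shift along the tool's x, y, z in cm, a list of three; "delta_rot": the turn, a rotation vector about the tool's x, y, z in degrees, a list of three. A call has exactly 5 rows; each row shifts and turns the commanded pose from where the row before left it, along the tool's axes as they then stand; what a row does not reach is not made up. A row lasts 1/12 s, in which the tool goes at most 41.7 mm and 7.16 degrees, less where a joint would pass 70% of its speed; a pose out of reach is approached as far as the arm can. A call is refused whole if a number of a shift passes 4.17 or a number of a turn 7.16, either way. A call with a gripper value outside its range is refused whole. "fingers" is the opening, from -1 (shut) to 1 (fully open), set as the call begins (left out, the last holds). The fingers move at their own pace and stop on an object; "newtons" is the grip in N (left out, the last holds). Time passes only in rows, so rows that do not move let the fingers close, or fill a call up. It gives the time, the measured TCP pose, the force and the opening at its end, in the units of the state.
- read_state(): the state, without advancing time (a new reading comes with each control period).
- read_camera(name): name is "scene" or "top"; returns (picture, depth): 400x640x3 uint8, red, green, blue; 400x640 float32, m along the optical axis (not along the pixel's ray), 0 where there is no reading.
- get_calibration(name): a dict with "fx", "fy", "cx", "cy" (pixels), "R" (3x3) and "t" (3): a world point X has camera coordinates R X + t. Camera axes: x right, y down, z forward; pixel columns grow to the right and rows downward; lengths in m; the calibration is good to about 2 mm. A picture is of the moment at which its call begins. get_calibration takes no time and is no camera call.
- finish_job(): hands the job in, once; it reports no verdict.
The state is a dict: "time": time; "q": joint angles; "joint_vel": joint speeds; "joint_torque": joint torques, N m; "tool_pos": TCP position; "tcp_rot": TCP orientation; "wrist_force": force on the tool from outside, world axes, zero at the start; "torque": the same for the moment, N m; "width": opening from 0.0 (shut) to 1.0 (fully open).
Only numpy, scipy, OpenCV 4.12 (cv2) and the standard library are available. Lean on these libraries where they do the work, as an engineer would, in place of code of your own. Each camera call takes 0.05 s, during which the arm holds its last target. There are 200 camera calls.

## Task

Stand the red packet upright in the storage box between the blue packet and the dark sliding divider, let go of it, then slide the divider along until both packets are held snugly against the end wall. Then fold the lid down and press its front edge past the two sprung catches until it clicks and stays shut, without forcing it. Leave the cups, the orange squeezer and the teaspoon where they stand.

Things in the scene. Friction and masses are not known exactly. Their poses are not given: they have to be found in the camera images.
- box: Sage green box fixed to the worktop, 140 (x) x 200 (y) x 96 mm; origin: centre of underside; x points from its low front to the hinge at the back, y to the fixed end wall; turned a little about z. Walls and floor 4 mm: inside x -66 to 66, y -96 to 96, floor z = 4. End walls 96 high, back wall 92, front wall (x -70 to -66) only 30.
- lid (a joint): Cream lid, 5 mm thick, 202 wide, 138 from hinge to front edge. 0 rad = shut and level (upper face at box z = 101.5 mm); 0.908 = fully open, against its stop: so even open it leans forward over the box, its edge 208 mm high, and blocks a tool coming straight down; reach in from the front with the tool tilted.
- lid_hinge (a point): Middle of the hinge line, parallel to the box's y at box x = 70, z = 99 mm (mid-thickness of the lid). A light spring (1 to 2 N at the front edge) holds the lid open and lifts it again whenever it is not latched.
- lid_edge (a point): Middle of the lid's front edge, on its upper face; moves with the lid. A dark strip there, 16 mm deep, is the place to press. The catches are met at a lid angle of about 0.08 rad; passing them takes some 10 N in all (up to 15); latched, the lid stays under 0.015 rad. More than 60 N on the lid is forcing it.
- catch_right_top (a point): Top of the right one of two like orange sprung catches with steel rollers, 20 mm wide, that stand outside the box's front near its ends: box x -88 to -73, y -94 to -66, up to z = 103 mm. They yield forward by themselves as the lid is pressed down in the middle of its edge, and need not be touched.
- catch_left_top (a point): Top of the left catch, at box y 66 to 94 mm.
- stop (a joint): Dark divider plate that slides in the box along +y to the fixed end wall, 124 (x) x 10 (y) mm, z = 5 to 81. Value in m: its pushing face is at box y = -0.046 + value. About 2 N of friction; stays where it is left. It starts drawn back, with 42 to 56 mm free behind it; push it on its back. With both packets snug it reads about 0.086.
- stop_back (a point): Middle of the top edge of the divider's back face (the face to push); moves with the divider.
- red_pack: Red biscuit packet with a cream band, rigid, 80 (x) x 28 (y, thickness) x 90 mm high, about 0.14 kg, standing on the worktop beside the box; origin: centre of its underside, z up. The same turned half round.
- blue_pack: Blue packet of the same size and axes, already standing in the box near the fixed end wall (box y about +0.08), its thickness along the box's y, up to 7 mm off the wall.
- blue_cup: Blue plastic cup 64 mm across, 62 high, stands behind the box; not to be disturbed. Origin: centre of its underside.
- yellow_cup: Yellow cup upside down, 56 mm across, 78 high; not to be disturbed. Origin: centre of its underside.
- orange_squeezer: Orange hand squeezer 66 mm across, 45 high; not to be disturbed. Origin: centre of its underside.
- teaspoon: Steel teaspoon 137 x 28 x 13 mm lying in front of the box; not to be disturbed. Origin: middle of its underside.
Not all that is in view belongs to the job. What is shaped like the blue_pack but green or yellow is not meant.

How it is judged:
On the way, in this order (a step that is already met when the one before it is completed fails the run):
1. the red packet stands upright on the box's floor between the blue packet and the divider, let go (z of red_pack in the frame of box below 0.012 m and x of red_pack in the frame of box between -0.032 and 0.032 m and angle between red_pack's own z axis and vertical below 0.12 rad and angle between the x axis of red_pack and the x axis of box, either way round below 0.2 rad and y of red_pack in the frame of box between -0.03 and 0.068 m and contact force between red_pack and the fingers below 0.2 N), for 0.1 s.
2. the divider holds both packets snug against the end wall (y of red_pack in the frame of box between 0.046 and 0.06 m and y of blue_pack in the frame of box above 0.074 m and value of joint stop above 0.081 m and angle between blue_pack's own z axis and vertical below 0.1 rad and angle between the x axis of red_pack and the x axis of box, either way round below 0.12 rad), for 0.1 s.
3. the lid is shut (value of joint lid below 0.02 rad), for 0.1 s.
At the end, for the whole second after the job is handed in: The red packet stands upright and square (within 0.12 rad) on the box floor beside the blue one; divider and end wall hold both with at most 5 mm of play (divider at 0.081 m or more); the lid stays latched within 0.02 rad of shut; all at rest (all of step 2 and z of red_pack in the frame of box below 0.012 m and x of red_pack in the frame of box between -0.032 and 0.032 m and angle between red_pack's own z axis and vertical below 0.12 rad and angle between the x axis of red_pack and the x axis of box, either way round below 0.2 rad and value of joint lid below 0.02 rad and linear speed of red_pack below 0.02 m/s); the robot touches nothing.
It fails at once if the lid is pressed with more than 60 N (contact force between lid and the fingers above 60 N).
It fails at once if a cup, the squeezer or the teaspoon is moved more than 25 mm (distance of any of blue_cup, yellow_cup, orange_squeezer, teaspoon from where it was at the start of the episode above 0.025 m).
It also fails if it takes over 58 s, if anything falls off the work surface, if the arm or the gripper's body presses on something with over 40 N, if the wrist force passes 120 N, or if a joint passes its speed limit or range.

## Working session

There is one attempt and no reset: what is moved stays moved. The work goes in short steps, Python scripts to look and compute and a tool call to move; the robot and the scene stay as the last step left them, time stands still between calls to the robot, and variables do not carry over. Pictures are saved under pics/ and viewed, about 8 in all and at most 12, crops included, and the job is handed in when it is done.

Besides the shell and the picture viewer there is one more tool, called after ">>>" as name(argument=value, ...) on one line, values as JSON. carry_out: Moves the arm, as the interface text tells. Its arguments: {"type":"object","properties":{"offset":{"type":"array"},"delta_rot":{"type":"array"},"fingers":{"type":"number"},"newtons":{"type":"number"}},"required":["offset","delta_rot"]}

```bash
mkdir -p pics; cat > h.py <<'E'
from workcell import *
import numpy as np, cv2
from scipy.spatial.transform import Rotation as Rn
def cloud(name):
    im,d=read_camera(name); c=get_calibration(name)
    v,u=np.mgrid[0:400,0:640]
    P=np.stack([(u-c['cx'])/c['fx']*d,(v-c['cy'])/c['fy']*d,d],-1)
    W=(P-np.array(c['t']))@np.array(c['R']); W[d<=0]=np.nan
    return im,d,W
E
python3 - <<'E'
from h import *
for n in('scene','top'):
    im,d,W=cloud(n); cv2.imwrite(f'pics/{n}0.png',im[:,:,::-1]); np.savez(f'{n}0.npz',im=im,d=d,W=W)
    c=get_calibration(n); print(n,c['fx'],-np.array(c['R']).T@c['t'],np.array(c['R']).round(2).tolist(), (d>0).mean())
print(read_state())
E
```

```text
scene 459.1188772107375 [ 0.31090515 -0.57258559  0.83154936] [[0.9, -0.43, -0.01], [-0.34, -0.69, -0.64], [0.27, 0.59, -0.76]] 0.99583203125
top 433.2417595537644 [0.46704976 0.01003972 1.11493674] [[-0.02, -1.0, -0.0], [-0.99, 0.02, -0.13], [0.13, -0.0, -0.99]] 0.9959140625
{'time': 0.1, 'q': array([ 1.18109132e+00,  2.64656217e-01,  1.60525759e+00, -7.29767310e-06,
        1.27370402e+00, -3.69134237e-02]), 'joint_vel': array([-0.00085262, -0.00306772, -0.00483101, -0.00193277,  0.00229587,
       -0.00093735]), 'joint_torque': array([ 1.51896129e-03, -5.16700244e+01, -3.68596745e+01, -9.18831552e-05,
        6.22410531e-03, -4.85389921e-05]), 'tool_pos': array([0.23298289, 0.63280294, 0.2300902 ]), 'tcp_rot': array([-0.9466589 ,  1.3574385 ,  0.94483655]), 'wrist_force': array([ 0.057433  , -0.74743615, -0.82042123]), 'torque': array([-0.01035425, -0.03594308, -0.03421693]), 'width': 1.000507613485114}
```

View pics/scene0.png

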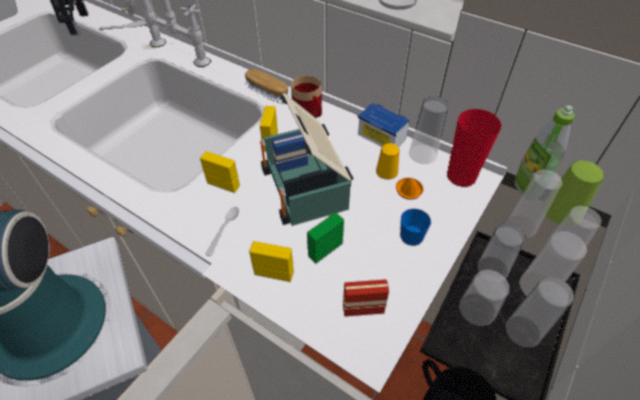

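View pics/top0.png

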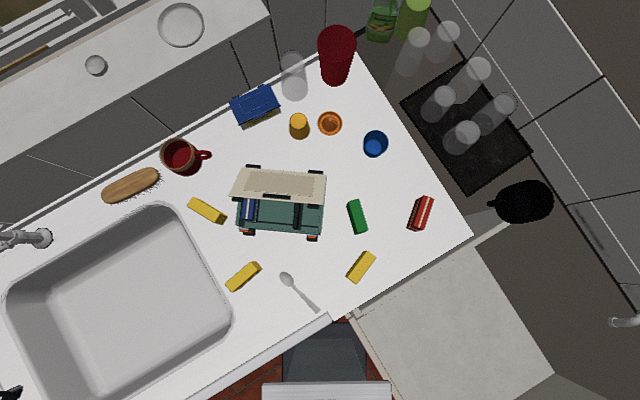

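The scene view shows the box at (305,180), with the blue packet at its far-left end. The red packet stands at (366,297), and the squeezer, blue cup, yellow cup and spoon are clear of it. In the top view the red packet is at (420,213) and the box at (280,205). The blue packet sits at the box's left end, around (245,208), with the divider beside it, and the lid leans over.

```bash
python3 - <<'E'
from h import *
D={n:np.load(f'{n}0.npz') for n in('scene','top')}
def pts(n,lo,hi,box):
    im=D[n]['im'];W=D[n]['W'];hsv=cv2.cvtColor(im,cv2.COLOR_RGB2HSV)
    m=cv2.inRange(hsv,lo,hi)>0
    z=np.zeros_like(m);x0,y0,x1,y1=box;z[y0:y1,x0:x1]=1
    m&=z; return W[m&np.isfinite(W[...,0])],hsv
# red packet: all points high above table in window
for n,b in(('top',(400,190,445,238)),('scene',(335,270,400,322))):
    W=D[n]['W'][b[1]:b[3],b[0]:b[2]].reshape(-1,3);W=W[W[:,2]>0.02]
    t=W[W[:,2]>0.083]; print(n,len(W),W[:,2].max(),len(t))
    r=cv2.minAreaRect((t[:,:2]*1000).astype(np.float32)); print('top rect',r)
    r=cv2.minAreaRect((W[:,:2]*1000).astype(np.float32)); print('all rect',r)
for n,b in(('top',(220,155,335,250)),('scene',(250,80,365,230))):
    W=D[n]['W'];im=D[n]['im'];
    x0,y0,x1,y1=b
    cv2.imwrite(f'pics/crop_{n}.png',cv2.resize(im[y0:y1,x0:x1,::-1],None,fx=5,fy=4 if n=='scene' else 5,interpolation=cv2.INTER_CUBIC))
W=D['top']['W']
for v in range(160,246,4): print(v,[tuple((W[v,u]*1000).round().astype(int)) for u in (240,247,254,260,290,318)])
E
```

```text
top 577 0.09534280123347103 401
top rect ((561.6651611328125, -238.10911560058594), (28.91537857055664, 80.84386444091797), 68.35995483398438)
all rect ((561.5579833984375, -237.81080627441406), (29.126171112060547, 81.21796417236328), 68.70552825927734)
scene 1371 0.09433154887847793 670
top rect ((561.1581420898438, -239.171875), (29.485021591186523, 80.23541259765625), 69.1261215209961)
all rect ((561.238525390625, -239.7332305908203), (30.02778434753418, 81.30418395996094), 67.89614868164062)
160 [(np.int64(715), np.int64(216), np.int64(0)), (np.int64(715), np.int64(198), np.int64(-2)), (np.int64(714), np.int64(179), np.int64(2)), (np.int64(714), np.int64(163), np.int64(1)), (np.int64(712), np.int64(84), np.int64(2)), (np.int64(711), np.int64(11), np.int64(0))]
164 [(np.int64(704), np.int64(216), np.int64(-1)), (np.int64(683), np.int64(181), np.int64(99)), (np.int64(703), np.int64(179), np.int64(1)), (np.int64(703), np.int64(163), np.int64(0)), (np.int64(701), np.int64(84), np.int64(4)), (np.int64(701), np.int64(11), np.int64(-1))]
168 [(np.int64(693), np.int64(215), np.int64(1))
[... 4958 characters left out ...]
, (np.int64(514), np.int64(86), np.int64(2)), (np.int64(513), np.int64(14), np.int64(-2))]
240 [(np.int64(505), np.int64(214), np.int64(3)), (np.int64(505), np.int64(196), np.int64(-1)), (np.int64(505), np.int64(178), np.int64(0)), (np.int64(505), np.int64(163), np.int64(-1)), (np.int64(503), np.int64(86), np.int64(1)), (np.int64(502), np.int64(14), np.int64(-4))]
244 [(np.int64(495), np.int64(213), np.int64(3)), (np.int64(495), np.int64(196), np.int64(2)), (np.int64(495), np.int64(178), np.int64(3)), (np.int64(495), np.int64(163), np.int64(0)), (np.int64(493), np.int64(86), np.int64(2)), (np.int64(492), np.int64(14), np.int64(0))]<stdin>:19: RuntimeWarning: invalid value encountered in cast
```

View pics/crop_top.png

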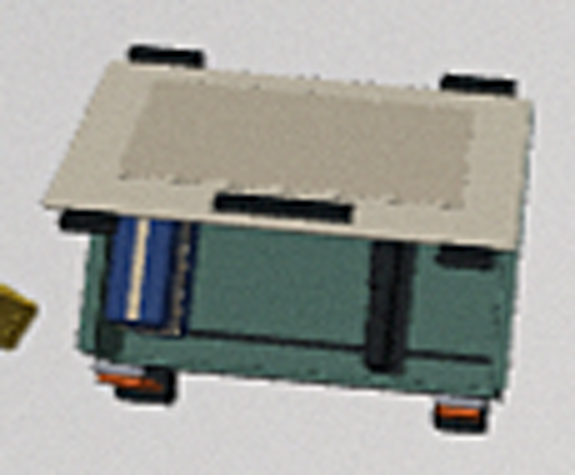

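The crop shows the divider at crop (388,300), which is top pixel (298,215). The blue packet is at top pixel (248,210), and the catches are at the front corners.

```bash
python3 - <<'E'
from h import *
D={n:np.load(f'{n}0.npz') for n in('scene','top')}
def reg(n,b):
    W=D[n]['W'];x0,y0,x1,y1=b;s=W[y0:y1,x0:x1].reshape(-1,3);return s[np.isfinite(s[:,0])]
A=np.vstack([reg('top',(215,150,340,250)),reg('scene',(245,80,365,235))])
T=reg('top',(215,150,340,250));S=reg('scene',(245,80,365,235))
# lid plane
for n,P in(('top',T),('scene',S)):
    L=P[(P[:,2]>0.115)&(P[:,2]<0.2)&(P[:,1]>-0.02)&(P[:,1]<0.2)]
    for _ in range(5):
        c=L.mean(0);nv=np.linalg.svd(L-c,full_matrices=False)[2][2];r=(L-c)@nv;L=L[abs(r)<0.005]
    if nv[2]<0:nv=-nv
    print(n,'lid n',nv,'yaw',np.degrees(np.arctan2(nv[1],nv[0])),'ang',np.arccos(nv[2]),c,len(L),'z@hinge')
    E=P[(abs((P-c)@nv)<0.005)&(P[:,2]>0.1)]
    print(' lid extents: ',[cv2.minAreaRect((E[:,1:]*1000).astype(np.float32))])
    yaw=np.arctan2(nv[1],nv[0]); 
    ex=np.array([np.cos(yaw),np.sin(yaw),0]);ey=np.array([-ex[1],ex[0],0])
    print(' lid y range',np.percentile(E@ey,[.5,99.5]),'x range',np.percentile(E@ex,[.5,99.5]))
    # front wall, low region: histogram of ex coordinate in z 0.01..0.028 between y's
    for nm,Q in(('top',T),('scene',S)):
        u=Q@ex;v=Q@ey;z=Q[:,2]
        m=(z>0.012)&(z<0.024);h=np.histogram(u[m],np.arange(.48,.72,.004));k=h[0].argsort()[-4:];print(nm,'x hist',[(round(h[1][i],3),h[0][i]) for i in sorted(k)])
        m=(z>0.03)&(z<0.09);h=np.histogram(v[m],np.arange(-.08,.3,.004));print(nm,'y hist',[(round(h[1][i],3),h[0][i]) for i in range(len(h[0])) if h[0][i]>25])
        m=(z>0.023)&(z<0.034);print('  frontwall top',np.percentile(u[m],[5,25,50,75,95]))
E
```

```text
top lid n [ 0.78152282 -0.08616737  0.61789746] yaw -6.291774958392322 ang 0.9047305546298715 [0.62139103 0.0966265  0.16030613] 2111 z@hinge
 lid extents:  [((96.38134002685547, 157.432861328125), (207.7930450439453, 114.7378158569336), 0.042748283594846725)]
 lid y range [0.06481197 0.26391199] x range [0.56218554 0.65685138]
top x hist [(np.float64(0.492), np.int64(6)), (np.float64(0.508), np.int64(13)), (np.float64(0.52), np.int64(5)), (np.float64(0.524), np.int64(9))]
top y hist [(np.float64(0.12), np.int64(42)), (np.float64(0.124), np.int64(46)), (np.float64(0.128), np.int64(45)), (np.float64(0.224), np.int64(57)), (np.float64(0.228), np.int64(39)), (np.float64(0.26), np.int64(56))]
  frontwall top [0.49438504 0.50364397 0.51206599 0.51405229 0.53596515]
scene x hist [(np.float64(0.492), np.int64(20)), (np.float64(0.508), np.int64(32)), (np.float64(0.524), np.int64(21)), (np.float64(0.56), np.int64(18))]
scene y hist [(np.float64(-0.036), np.int64(27)), (np.float64(-0.032), np.int64(46)), (np.float64(-0.028), np.int64(63)), (np.float64(-0.024), np.int64(54)), (np.float64(0.06),
[... 1323 characters left out ...]
int64(21))]
scene y hist [(np.float64(-0.032), np.int64(31)), (np.float64(-0.028), np.int64(50)), (np.float64(-0.024), np.int64(63)), (np.float64(-0.02), np.int64(53)), (np.float64(0.064), np.int64(869)), (np.float64(0.068), np.int64(196)), (np.float64(0.076), np.int64(44)), (np.float64(0.12), np.int64(112)), (np.float64(0.124), np.int64(701)), (np.float64(0.128), np.int64(91)), (np.float64(0.132), np.int64(53)), (np.float64(0.224), np.int64(33)), (np.float64(0.228), np.int64(459)), (np.float64(0.232), np.int64(80)), (np.float64(0.236), np.int64(37)), (np.float64(0.26), np.int64(118)), (np.float64(0.264), np.int64(28))]
  frontwall top [0.4963748  0.51359106 0.57670548 0.73640887 0.79643902]
```

```bash
cat >> h.py <<'E'
BC=np.array([.5955,.099,0]);BY=np.radians(-6.42)
def bw(x,y,z): # box mm -> world m
    return BC+Rn.from_euler('z',BY).apply(np.array([x,y,z])/1000)
def wb(p): return Rn.from_euler('z',-BY).apply(np.asarray(p)-BC)*1000
S=1
def ori(psi,tilt,s=None):
    s=S if s is None else s
    p,t=np.radians([psi,tilt]);x=np.array([np.sin(t)*np.cos(p),np.sin(t)*np.sin(p),-np.cos(t)])
    z=s*np.array([-np.sin(p),np.cos(p),0]);return Rn.from_matrix(np.c_[x,np.cross(z,x),z])
def plan(wps,p=None,R=None):
    "wps: list of (pos,rot,nrows or None). prints rows from the current pose, keeping track of rounding"
    st=read_state()
    p=st['tool_pos'].copy() if p is None else p;R=Rn.from_rotvec(st['tcp_rot']) if R is None else R
    O=[];Q=[]
    for P,T,n in wps:
        d=np.linalg.norm(P-p);a=np.degrees((R.inv()*T).magnitude())
        if n is None:n=max(1,int(np.ceil(max(d/.04,a/7.0))))
        for k in range(n):
            dr=np.degrees((R.inv()*T).as_rotvec())/(n-k); o=R.inv().apply(P-p)/(n-k)*100
            o=o.round(1)if np.abs(o).max()>.3 else o.round(2);dr=dr.round(1)
            O.append(o.tolist());Q.append(dr.tolist());p=p+R.apply(o)/100;R=R*Rn.from_rotvec(np.radians(dr))
    while len(O)%5:O.append([0,0,0]);Q.append([0,0,0])
    for i in range(0,len(O),5):print('offset',O[i:i+5],'rot',Q[i:i+5])
    print('end',p.round(4),'box',wb(p).round(1))
    return p,R
E
python3 - <<'E'
from h import *
R0=Rn.from_rotvec(read_state()['tcp_rot']);print(R0.as_matrix().round(2))
for s in(1,-1):print(s,np.degrees((R0.inv()*ori(-21.6,45,s)).as_rotvec()))
g=np.array([.5573,-.2368,.0566]);R=ori(-21.6,45)
pre=g-R.apply([.12,0,0])
plan([(np.array([.36,.42,.26]),ori(40,20),None),(np.array([.45,.1,.25]),ori(5,35),None),(pre+[0,0,.02],R,None)])
E
```

```text
[[-0.   -0.94  0.35]
 [-0.    0.35  0.94]
 [-1.    0.   -0.  ]]
1 [  1.36018989   0.43455291 -45.00022108]
-1 [-165.07111291   68.37887843    0.66031322]
offset [[-0.3, -1.9, -1.6], [-0.3, -1.8, -1.7], [-0.2, -1.6, -1.9], [-0.2, -1.4, -2.1], [-0.3, -1.2, -2.2]] rot [[-6.0, -1.1, -1.8], [-6.0, -1.1, -1.8], [-5.9, -1.0, -1.8], [-6.0, -1.1, -1.8], [-5.9, -1.0, -1.8]]
offset [[-0.2, -0.9, -2.3], [-0.3, -0.7, -2.4], [-0.3, -0.5, -2.4], [-0.3, -0.2, -2.4], [-0.4, 0.1, -2.5]] rot [[-6.0, -1.1, -1.8], [-5.9, -1.0, -1.8], [-6.0, -1.0, -1.8], [-5.9, -1.1, -1.9], [-6.0, -1.0, -1.9]]
offset [[-0.4, 1.5, -3.4], [-0.3, 1.2, -3.5], [-0.3, 1.0, -3.5], [-0.2, 0.8, -3.6], [-0.1, 0.6, -3.6]] rot [[3.5, 1.8, -1.6], [3.5, 1.8, -1.6], [3.5, 1.8, -1.6], [3.4, 1.8, -1.6], [3.5, 1.8, -1.6]]
offset [[0.0, 0.4, -3.7], [0.1, 0.1, -3.7], [0.3, -0.1, -3.7], [0.4, -0.3, -3.6], [0.9, 0.6, -3.8]] rot [[3.4, 1.8, -1.6], [3.5, 1.8, -1.6], [3.4, 1.8, -1.6], [3.5, 1.7, -1.7], [2.5, 2.1, -1.2]]
offset [[1.0, 0.5, -3.8], [1.2, 0.3, -3.8], [1.3, 0.2, -3.8], [1.5, 0.0, -3.7], [1.6, -0.1, -3.7]] rot [[2.6, 2.2, -1.2], [2.5, 2.1, -1.2], [2.6, 2.2, -1.2], [2.5, 2.1, -1.3], [2.6, 2.2, -1.2]]
offset [[1.7, -0.2, -3.6], [1.9, -0.3, -3.5], [0, 0, 0], [0, 0, 0], [0, 0, 0]] rot [[2.5, 2.1, -1.3], [2.6, 2.2, -1.2], [0, 0, 0], [0, 0, 0], [0, 0, 0]]
end [ 0.4785 -0.2052  0.1613] box [ -82.3 -315.3  161.3]
```

```bash
python3 - <<'E'
from h import *
g=np.array([.5573,-.2368,.0566]);R=ori(-21.6,45)
pre=g-R.apply([.12,0,0])+[0,0,.02]
R0=Rn.from_rotvec(read_state()['tcp_rot'])
plan([(np.array([.42,.25,.26]),R0,None),(np.array([.47,-.18,.25]),R0,None),(pre,R,7)])
E
```

```text
offset [[-0.3, -2.8, -2.7], [-0.3, -2.8, -2.7], [-0.3, -2.8, -2.7], [-0.3, -2.8, -2.7], [-0.2, -2.8, -2.7]] rot [[0.0, 0.0, 0.0], [0.0, 0.0, 0.0], [0.0, 0.0, 0.0], [0.0, 0.0, 0.0], [0.0, 0.0, 0.0]]
offset [[-0.3, -2.8, -2.7], [-0.2, -2.8, -2.7], [-0.3, -2.8, -2.6], [-0.2, -2.8, -2.7], [-0.3, -2.8, -2.6]] rot [[0.0, 0.0, 0.0], [0.0, 0.0, 0.0], [0.0, 0.0, 0.0], [0.0, 0.0, 0.0], [0.0, 0.0, 0.0]]
offset [[-0.2, -2.8, -2.7], [0.1, -1.8, -3.5], [0.1, -1.8, -3.5], [0.1, -1.8, -3.5], [0.1, -1.8, -3.5]] rot [[0.0, 0.0, 0.0], [0.0, 0.0, 0.0], [0.0, 0.0, 0.0], [0.0, 0.0, 0.0], [0.0, 0.0, 0.0]]
offset [[0.1, -1.8, -3.5], [0.1, -1.8, -3.5], [0.1, -1.7, -3.5], [0.1, -1.8, -3.5], [0.1, -1.7, -3.5]] rot [[0.0, 0.0, 0.0], [0.0, 0.0, 0.0], [0.0, 0.0, 0.0], [0.0, 0.0, 0.0], [0.0, 0.0, 0.0]]
offset [[0.1, -1.8, -3.5], [0.0, -1.7, -3.6], [1.3, -0.2, -0.3], [1.3, -0.1, -0.3], [1.3, 0.0, -0.3]] rot [[0.0, 0.0, 0.0], [0.0, 0.0, 0.0], [0.2, 0.1, -6.4], [0.2, 0.1, -6.4], [0.2, 0.0, -6.4]]
offset [[1.3, 0.2, -0.3], [1.2, 0.3, -0.3], [1.2, 0.5, -0.3], [1.2, 0.6, -0.3], [0, 0, 0]] rot [[0.2, 0.1, -6.4], [0.2, 0.0, -6.5], [0.2, 0.1, -6.4], [0.2, 0.0, -6.5], [0, 0, 0]]
end [ 0.4781 -0.206   0.161 ] box [ -82.5 -316.2  161. ]
```

>>> carry_out(offset=[[-0.3, -2.8, -2.7], [-0.3, -2.8, -2.7], [-0.3, -2.8, -2.7], [-0.3, -2.8, -2.7], [-0.2, -2.8, -2.7]], delta_rot=[[0, 0, 0], [0, 0, 0], [0, 0, 0], [0, 0, 0], [0, 0, 0]], fingers=1, newtons=40)

```text
time: 0.52
tool_pos: [0.3181, 0.4566, 0.2449]
tcp_rot: [-0.946, 1.356, 0.946]
wrist_force: [0.1, 0.6, -0.2]
width: 1.001
```

>>> carry_out(offset=[[-0.3, -2.8, -2.7], [-0.2, -2.8, -2.7], [-0.3, -2.8, -2.6], [-0.2, -2.8, -2.7], [-0.3, -2.8, -2.6]], delta_rot=[[0, 0, 0], [0, 0, 0], [0, 0, 0], [0, 0, 0], [0, 0, 0]])

```text
time: 0.93
tool_pos: [0.4034, 0.2831, 0.2579]
tcp_rot: [-0.946, 1.356, 0.946]
wrist_force: [1.3, 0.2, -0.6]
width: 0.999
```

>>> carry_out(offset=[[-0.2, -2.8, -2.7], [0.1, -1.8, -3.5], [0.1, -1.8, -3.5], [0.1, -1.8, -3.5], [0.1, -1.8, -3.5]], delta_rot=[[0, 0, 0], [0, 0, 0], [0, 0, 0], [0, 0, 0], [0, 0, 0]])

```text
time: 1.35
tool_pos: [0.439, 0.092, 0.2559]
tcp_rot: [-0.946, 1.356, 0.946]
wrist_force: [0.3, -0.3, -1.0]
width: 0.996
```

>>> carry_out(offset=[[0.1, -1.8, -3.5], [0.1, -1.8, -3.5], [0.1, -1.7, -3.5], [0.1, -1.8, -3.5], [0.1, -1.7, -3.5]], delta_rot=[[0, 0, 0], [0, 0, 0], [0, 0, 0], [0, 0, 0], [0, 0, 0]])

```text
time: 1.77
tool_pos: [0.4612, -0.1026, 0.251]
tcp_rot: [-0.945, 1.356, 0.945]
wrist_force: [-0.5, -0.0, 0.3]
width: 1.001
```

>>> carry_out(offset=[[0.1, -1.8, -3.5], [0.0, -1.7, -3.6], [1.3, -0.2, -0.3], [1.3, -0.1, -0.3], [1.3, 0.0, -0.3]], delta_rot=[[0, 0, 0], [0, 0, 0], [0.2, 0.1, -6.4], [0.2, 0.1, -6.4], [0.2, 0, -6.4]])

```text
time: 2.18
tool_pos: [0.4742, -0.1921, 0.2112]
tcp_rot: [-1.126, 1.156, 0.676]
wrist_force: [-0.7, 1.3, -0.9]
width: 0.998
```

>>> carry_out(offset=[[1.3, 0.2, -0.3], [1.2, 0.3, -0.3], [1.2, 0.5, -0.3], [1.2, 0.6, -0.3], [0, 0, 0]], delta_rot=[[0.2, 0.1, -6.4], [0.2, 0, -6.5], [0.2, 0.1, -6.4], [0.2, 0, -6.5], [0, 0, 0]])

```text
time: 2.6
tool_pos: [0.4747, -0.1972, 0.1578]
tcp_rot: [-1.294, 0.89, 0.37]
wrist_force: [-0.9, 0.5, -0.8]
width: 1.002
```

```bash
python3 - <<'E'
from h import *
st=read_state();print(st['q'].round(2),st['tool_pos'])
g=np.array([.5573,-.2368,.0566]);R=ori(-21.6,45)
plan([(g,R,5)])
E
```

```text
[-0.52 -0.39  2.53  0.39  0.29 -2.05] [ 0.47466521 -0.19720001  0.15775549]
offset [[2.7, -0.0, -0.2], [2.7, 0.0, -0.2], [2.7, 0.1, -0.1], [2.8, 0.1, -0.1], [2.7, 0.1, -0.2]] rot [[-0.0, 0.2, -0.6], [-0.0, 0.2, -0.6], [-0.0, 0.2, -0.6], [-0.0, 0.2, -0.6], [-0.1, 0.1, -0.6]]
end [ 0.5568 -0.237   0.0565] box [  -0.9 -338.2   56.5]
```

```bash
python3 - <<'E'
from h import *
R=ori(-21.6,38); c=np.array([.5615,-.2385,.070]); e=np.array([.930,-.368,0])
g=c-.018*e+R.apply([.019,0,0])
plan([(g,R,5)])
E
```

```text
offset [[2.7, 0.0, -0.2], [2.7, 0.0, -0.2], [2.7, -0.0, -0.1], [2.8, -0.1, -0.1], [2.7, -0.1, -0.2]] rot [[-0.0, 0.2, 0.8], [-0.0, 0.2, 0.8], [-0.0, 0.2, 0.8], [-0.0, 0.2, 0.8], [-0.0, 0.1, 0.8]]
end [ 0.5556 -0.2365  0.0554] box [  -2.1 -337.9   55.4]
```

>>> carry_out(offset=[[2.7, 0, -0.2], [2.7, 0, -0.2], [2.7, 0, -0.1], [2.8, -0.1, -0.1], [2.7, -0.1, -0.2]], delta_rot=[[0, 0.2, 0.8], [0, 0.2, 0.8], [0, 0.2, 0.8], [0, 0.2, 0.8], [0, 0.1, 0.8]])

```text
time: 3.02
tool_pos: [0.5649, -0.2402, 0.0662]
tcp_rot: [-1.277, 0.942, 0.409]
wrist_force: [0.2, 0.3, 0.3]
width: 1.002
```

```bash
python3 - <<'E'
from h import *
R=ori(-21.6,38); c=np.array([.5615,-.2385,.070]); e=np.array([.930,-.368,0])
g=c-.018*e+R.apply([.019,0,0])
plan([(g,R,2)])
st=read_state();print(st['q'].round(2),Rn.from_rotvec(st['tcp_rot']).as_matrix().round(3))
im,d,W=cloud('scene');cv2.imwrite('pics/s1.png',cv2.resize(im[200:380,260:480,::-1],None,fx=3,fy=3))
E
```

```text
offset [[0.1, 0.7, 0.0], [0.1, 0.8, 0.0], [0, 0, 0], [0, 0, 0], [0, 0, 0]] rot [[0.1, 0.0, 0.3], [0.0, 0.0, 0.3], [0, 0, 0], [0, 0, 0], [0, 0, 0]]
end [ 0.5551 -0.2364  0.0553] box [  -2.7 -337.8   55.3]
[-0.48  0.04  2.37  0.89  0.08 -2.54] [[ 0.58  -0.727  0.366]
 [-0.23   0.285  0.931]
 [-0.781 -0.624 -0.002]]
```

View pics/s1.png

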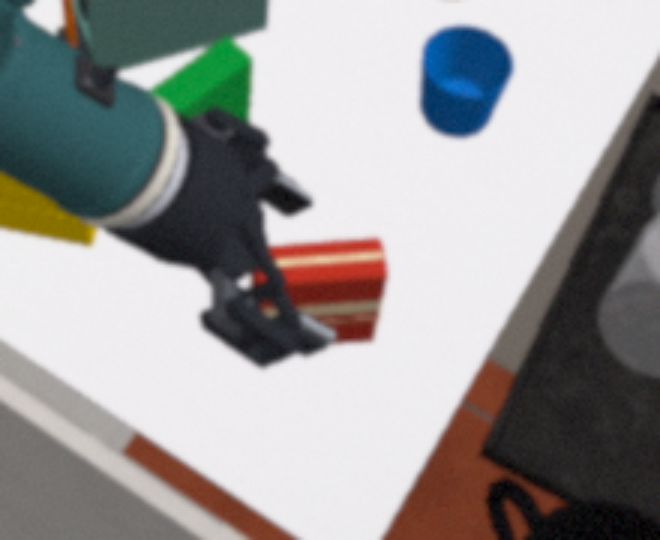

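The crop shows the open fingers astride the red packet, with the lower finger at crop (290,330). The wrist is near-singular (q5 ≈ 0.08, q6 at its limit), so I'll use a steeper tool.

```bash
python3 - <<'E'
from h import *
R=ori(-22.5,27); c=np.array([.5615,-.2385,.070]); e=np.array([.930,-.368,0])
g=c-.022*e+R.apply([.019,0,0])
plan([(g,R,5)])
E
```

```text
offset [[-0.1, 0.4, 0.0], [-0.1, 0.4, 0.0], [-0.0, 0.4, 0.0], [-0.0, 0.4, 0.0], [-0.0, 0.4, 0.0]] rot [[-0.0, 0.1, 2.3], [-0.0, 0.1, 2.3], [-0.0, 0.1, 2.2], [-0.0, 0.1, 2.3], [-0.1, 0.2, 2.2]]
end [ 0.5491 -0.234   0.0529] box [  -8.9 -336.1   52.9]
```

>>> carry_out(offset=[[-0.1, 0.4, 0], [-0.1, 0.4, 0], [0, 0.4, 0], [0, 0.4, 0], [0, 0.4, 0]], delta_rot=[[0, 0.1, 2.3], [0, 0.1, 2.3], [0, 0.1, 2.2], [0, 0.1, 2.3], [0, 0.2, 2.2]])

```text
time: 3.48
tool_pos: [0.5516, -0.2335, 0.059]
tcp_rot: [-1.209, 1.05, 0.529]
wrist_force: [1.3, 0.3, -0.0]
width: 1.003
```

```bash
python3 - <<'E'
from h import *
R=ori(-22.5,27); c=np.array([.5615,-.2385,.070]); e=np.array([.930,-.368,0])
g=c-.022*e+R.apply([.019,0,0])
st=read_state();print(st['q'].round(2),st['tool_pos'])
plan([(g,R,2)])
E
```

```text
[-0.46  0.05  2.3   0.14  0.27 -1.79] [ 0.5516189  -0.23347172  0.05902192]
offset [[0.2, 0.25, -0.06], [0.21, 0.24, -0.06], [0, 0, 0], [0, 0, 0], [0, 0, 0]] rot [[0.5, 0.1, 1.3], [0.5, 0.1, 1.3], [0, 0, 0], [0, 0, 0], [0, 0, 0]]
end [ 0.549  -0.2338  0.0531] box [  -9.  -335.9   53.1]
```

>>> carry_out(offset=[[0.2, 0.25, -0.06], [0.2, 0.25, -0.06], [0, 0, 0], [0, 0, 0], [0, 0, 0]], delta_rot=[[0.5, 0.1, 1.3], [0.5, 0.1, 1.3], [0, 0, 0], [0, 0, 0], [0, 0, 0]])

```text
time: 3.9
tool_pos: [0.5486, -0.2329, 0.0525]
tcp_rot: [-1.174, 1.082, 0.551]
wrist_force: [0.3, -0.3, -0.1]
width: 1.001
```

>>> carry_out(offset=[[0, 0, 0], [0, 0, 0], [0, 0, 0], [0, 0, 0], [0, 0, 0]], delta_rot=[[0, 0, 0], [0, 0, 0], [0, 0, 0], [0, 0, 0], [0, 0, 0]], fingers=-1, newtons=40)

```text
time: 4.32
tool_pos: [0.548, -0.2326, 0.052]
tcp_rot: [-1.173, 1.082, 0.551]
wrist_force: [-0.5, 0.6, -0.1]
width: 0.32
```

>>> carry_out(offset=[[0, 0, 0], [0, 0, 0], [0, 0, 0], [0, 0, 0], [0, 0, 0]], delta_rot=[[0, 0, 0], [0, 0, 0], [0, 0, 0], [0, 0, 0], [0, 0, 0]])

```text
time: 4.73
tool_pos: [0.548, -0.2326, 0.0519]
tcp_rot: [-1.173, 1.082, 0.552]
wrist_force: [-1.5, 0.1, 3.0]
width: 0.322
```

```bash
python3 - <<'E'
from h import *
st=read_state();print(st['q'].round(2),st['tool_pos'],st['width'],Rn.from_rotvec(st['tcp_rot']).as_matrix().round(3))
for n,b in(('top',(400,190,445,238)),('scene',(335,270,400,322))):
    im,d,W=cloud(n);hs=cv2.cvtColor(im,cv2.COLOR_RGB2HSV)
    m=((hs[...,0]<12)|(hs[...,0]>170))&(hs[...,1]>110)&(W[...,2]>.02)
    m[:b[1]]=0;m[b[3]:]=0;m[:,:b[0]]=0;m[:,b[2]:]=0
    P=W[m];print(n,len(P),cv2.minAreaRect((P[:,:2]*1000).astype(np.float32)),np.percentile(P[:,2],99))
    if n=='scene':cv2.imwrite('pics/s2.png',cv2.resize(im[200:380,260:480,::-1],None,fx=3,fy=3))
    else: np.save('t.npy',P)
E
```

```text
[-0.46  0.07  2.28  0.11  0.32 -1.73] [ 0.54796503 -0.23263571  0.05190485] 0.32229370125833595 [[ 0.422 -0.822  0.383]
 [-0.173  0.342  0.924]
 [-0.89  -0.456  0.002]]
top 307 ((547.130859375, -225.2655029296875), (39.922122955322266, 118.53849792480469), 55.0565185546875) 0.09435805067517464
scene 806 ((548.4180908203125, -260.5999450683594), (80.05813598632812, 79.71488189697266), 63.88584899902344) 0.1229958099415707
```

```bash
python3 - <<'E'
from h import *
p=read_state()['tool_pos'];R=ori(-22.5,27.1);R2=ori(-6.4,27.1)
p1=p+[0,0,.06];p2=bw(-85,-215,185);p3=bw(-90,15,185);print(p2,p3)
plan([(p1,R,2),(p2,ori(-16,27.1),None),(p3,R2,None)])
E
```

```text
[ 0.48699264 -0.10514738  0.185     ] [0.50774163 0.12396936 0.185     ]
offset [[-2.7, -1.4, 0.0], [-2.6, -1.3, 0.0], [-2.8, 1.5, 2.4], [-2.8, 1.4, 2.4], [-2.8, 1.4, 2.5]] rot [[-0.0, 0.0, 0.0], [-0.1, 0.1, 0.0], [-1.4, -0.7, 0.0], [-1.5, -0.8, 0.0], [-1.4, -0.7, 0.0]]
offset [[-2.8, 1.3, 2.6], [-0.3, 0.6, 3.8], [-0.3, 0.6, 3.8], [-0.2, 0.5, 3.8], [-0.2, 0.3, 3.8]] rot [[-1.5, -0.8, 0.0], [-1.4, -0.7, 0.0], [-1.4, -0.7, 0.0], [-1.4, -0.7, 0.0], [-1.4, -0.8, 0.0]]
offset [[-0.1, 0.3, 3.8], [-0.1, 0.2, 3.8], [0, 0, 0], [0, 0, 0], [0, 0, 0]] rot [[-1.4, -0.7, 0.0], [-1.5, -0.8, 0.0], [0, 0, 0], [0, 0, 0], [0, 0, 0]]
end [0.5074 0.124  0.1848] box [-90.3  15.  184.8]
```

>>> carry_out(offset=[[-2.7, -1.4, 0], [-2.6, -1.3, 0], [-2.8, 1.5, 2.4], [-2.8, 1.4, 2.4], [-2.8, 1.4, 2.5]], delta_rot=[[0, 0, 0], [0, 0, 0], [-1.4, -0.7, 0], [-1.5, -0.8, 0], [-1.4, -0.7, 0]])

```text
time: 5.25
tool_pos: [0.5014, -0.1367, 0.167]
tcp_rot: [-1.222, 1.037, 0.617]
wrist_force: [-0.1, -0.2, -1.3]
width: 0.321
```

```bash
python3 - <<'E'
from h import *
st=read_state();print(st['q'].round(2),st['tool_pos'],st['width'],wb(st['tool_pos']))
plan([(bw(-85,-215,185),ori(-16,27.1),None),(bw(-90,15,185),ori(-6.4,27.1),None)])
E
```

```text
[-0.32 -0.27  2.33  0.01  0.61 -1.59] [ 0.50142436 -0.13666627  0.16702179] 0.32089903875375836 [ -67.13446993 -244.70754111  167.02179447]
offset [[-2.7, 1.3, 2.6], [-0.3, 0.6, 3.8], [-0.3, 0.5, 3.8], [-0.2, 0.5, 3.8], [-0.2, 0.4, 3.8]] rot [[-1.6, -0.7, -0.0], [-1.4, -0.7, -0.0], [-1.4, -0.7, -0.0], [-1.4, -0.7, -0.0], [-1.4, -0.7, -0.0]]
offset [[-0.1, 0.3, 3.8], [-0.1, 0.1, 3.8], [0, 0, 0], [0, 0, 0], [0, 0, 0]] rot [[-1.5, -0.8, -0.0], [-1.4, -0.7, -0.0], [0, 0, 0], [0, 0, 0], [0, 0, 0]]
end [0.508  0.1241 0.1849] box [-89.8  15.2 184.9]
```

Joints are healthy, so I'll continue.

>>> carry_out(offset=[[-2.7, 1.3, 2.6], [-0.3, 0.6, 3.8], [-0.3, 0.5, 3.8], [-0.2, 0.5, 3.8], [-0.2, 0.4, 3.8]], delta_rot=[[-1.6, -0.7, 0], [-1.4, -0.7, 0], [-1.4, -0.7, 0], [-1.4, -0.7, 0], [-1.4, -0.7, 0]])

```text
time: 5.67
tool_pos: [0.501, 0.0495, 0.1847]
tcp_rot: [-1.306, 0.957, 0.724]
wrist_force: [0.3, -1.0, -0.4]
width: 0.319
```

>>> carry_out(offset=[[-0.1, 0.3, 3.8], [-0.1, 0.1, 3.8], [0, 0, 0], [0, 0, 0], [0, 0, 0]], delta_rot=[[-1.5, -0.8, 0], [-1.4, -0.7, 0], [0, 0, 0], [0, 0, 0], [0, 0, 0]])

```text
time: 6.08
tool_pos: [0.5081, 0.1236, 0.1835]
tcp_rot: [-1.337, 0.925, 0.77]
wrist_force: [-0.5, -0.4, -0.6]
width: 0.327
```

```bash
python3 - <<'E'
from h import *
st=read_state();print(st['q'].round(2),st['tool_pos'],st['width'],wb(st['tool_pos']))
R2=ori(-6.4,27.1);print(R2.as_matrix().round(3)[:,0],Rn.from_rotvec(st['tcp_rot']).as_matrix().round(3))
im,d,W=cloud('scene');cv2.imwrite('pics/s3.png',cv2.resize(im[60:240,200:400,::-1],None,fx=3,fy=3))
im,d,W=cloud('top');cv2.imwrite('pics/t3.png',cv2.resize(im[150:290,200:360,::-1],None,fx=4,fy=4))
plan([(bw(-75,15,100),R2,3),(bw(-30,15,92),R2,2)])
E
```

```text
[ 0.32 -0.25  2.29 -0.3   0.7  -0.95] [0.50807948 0.12357706 0.18352994] 0.3270630055368473 [-89.6204085   14.64794289 183.52993696]
[ 0.453 -0.051 -0.89 ] [[ 0.451 -0.885  0.111]
 [-0.052  0.098  0.994]
 [-0.891 -0.454 -0.002]]
offset [[2.7, 0.8, 0.1], [2.7, 0.9, 0.0], [2.7, 0.8, 0.1], [1.4, -1.8, -0.0], [1.4, -1.8, -0.0]] rot [[-0.0, -0.0, -0.0], [-0.0, -0.1, -0.0], [-0.1, -0.0, -0.0], [0.0, -0.0, -0.0], [0.0, -0.0, -0.0]]
end [0.5675 0.1176 0.0917] box [-29.9  15.4  91.7]
```

View pics/s3.png

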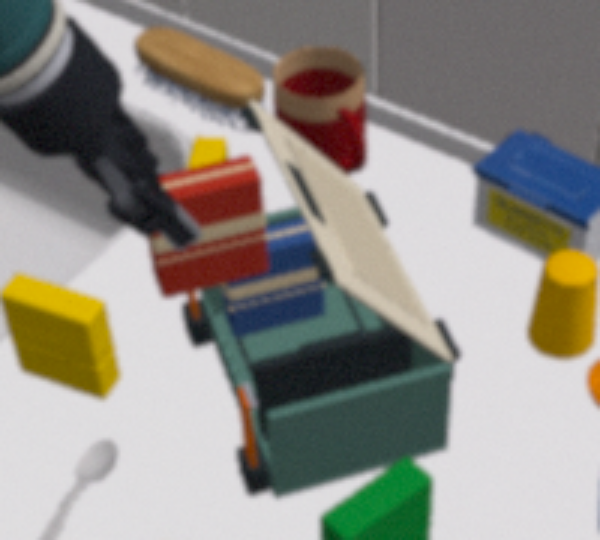

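The crop shows the packet upright in the gripper at (210,225), in front of the box. The divider is at (330,360) and the gap to the blue packet is clear.

```bash
python3 - <<'E'
from h import *
im,d,W=cloud('scene');hs=cv2.cvtColor(im,cv2.COLOR_RGB2HSV)
m=((hs[...,0]<12)|(hs[...,0]>172))&(hs[...,1]>120)
z=np.zeros_like(m);z[100:165,245:300]=1
P=W[m&z];B=np.array([wb(p) for p in P]);B=B[(B[:,2]>90)&(B[:,0]<0)]
print(len(B),np.percentile(B,[1,10,50,90,99],axis=0).round(1))
F=B[B[:,2]<205];c=F.mean(0);n=np.linalg.svd(F-c,full_matrices=False)[2][2];print(c,n)
T=B[B[:,2]>215];print(cv2.minAreaRect(T[:,:2].astype(np.float32)))
E
```

```text
961 [[-112.8   -4.3  137. ]
 [-100.1   -2.5  145.6]
 [ -70.2   -0.5  176.2]
 [ -44.8    9.4  222.6]
 [ -38.8   24.2  225. ]]
[-73.71318254  -0.93903311 164.07183913] [-1.26913305e-02  9.99919432e-01 -2.43696549e-04]
((-74.29460144042969, 13.273866653442383), (70.92535400390625, 40.777099609375), 8.775063514709473)
```

>>> carry_out(offset=[[2.7, 0.8, 0.1], [2.7, 0.9, 0], [2.7, 0.8, 0.1], [0, 0, 0], [0, 0, 0]], delta_rot=[[0, 0, 0], [0, -0.1, 0], [-0.1, 0, 0], [0, 0, 0], [0, 0, 0]])

```text
time: 6.65
tool_pos: [0.5219, 0.1219, 0.0987]
tcp_rot: [-1.336, 0.928, 0.771]
wrist_force: [-0.3, 0.4, -1.1]
width: 0.322
```

```bash
python3 - <<'E'
from h import *
st=read_state();print(st['q'].round(2),wb(st['tool_pos']))
R2=ori(-6.4,27.1)
plan([(bw(-28,17,92),R2,5),(bw(-28,17,63),R2,3),(bw(-28,17,57),R2,2)])
E
```

```text
[ 0.3  -0.1   2.34 -0.39  0.5  -0.85] [-75.64663385  14.48793163  98.69883627]
offset [[0.5, -0.8, 0.1], [0.6, -0.8, 0.0], [0.6, -0.8, 0.1], [0.5, -0.8, 0.0], [0.6, -0.7, 0.1]] rot [[0.0, -0.0, -0.0], [0.0, -0.0, -0.1], [0.0, -0.0, -0.0], [0.0, -0.1, -0.1], [0.0, -0.0, -0.0]]
offset [[0.8, 0.4, -0.0], [0.9, 0.4, -0.0], [0.8, 0.5, -0.0], [0.29, 0.12, -0.02], [0.28, 0.13, -0.02]] rot [[0.0, -0.0, -0.0], [0.0, -0.0, -0.0], [0.0, -0.0, -0.0], [0.0, -0.0, -0.0], [0.0, -0.0, -0.0]]
end [0.5696 0.1191 0.057 ] box [-28.  17.  57.]
```

>>> carry_out(offset=[[0.5, -0.8, 0.1], [0.6, -0.8, 0], [0.6, -0.8, 0.1], [0.5, -0.8, 0], [0.6, -0.7, 0.1]], delta_rot=[[0, 0, 0], [0, 0, -0.1], [0, 0, 0], [0, -0.1, -0.1], [0, 0, 0]])

```text
time: 7.07
tool_pos: [0.5734, 0.1218, 0.0954]
tcp_rot: [-1.338, 0.916, 0.766]
wrist_force: [0.2, -0.2, -1.1]
width: 0.324
```

>>> carry_out(offset=[[0.8, 0.4, 0], [0.9, 0.4, 0], [0.8, 0.5, 0], [0.3, 0.1, 0], [0.3, 0.1, 0]], delta_rot=[[0, 0, 0], [0, 0, 0], [0, 0, 0], [0, 0, 0], [0, 0, 0]])

```text
time: 7.48
tool_pos: [0.5702, 0.1213, 0.0571]
tcp_rot: [-1.338, 0.921, 0.771]
wrist_force: [-1.0, -0.9, -1.6]
width: 0.324
```

```bash
python3 - <<'E'
from h import *
st=read_state();print(st['q'].round(2),wb(st['tool_pos']),st['wrist_force'])
R2=ori(-6.4,27.1);print(Rn.from_rotvec(st['tcp_rot']).as_matrix().round(3))
im,d,W=cloud('scene');hs=cv2.cvtColor(im,cv2.COLOR_RGB2HSV)
m=((hs[...,0]<12)|(hs[...,0]>172))&(hs[...,1]>120)
B=Rn.from_euler('z',-BY).apply(W.reshape(-1,3)-BC)*1000
B=B[m.ravel()&(abs(B[:,0])<90)&(abs(B[:,1])<90)&(B[:,2]<140)&(B[:,2]>6)]
B=B[B[:,0]>-68]
print(len(B),np.percentile(B,[1,10,50,90,99],axis=0).round(1))
plan([(bw(-28,17,56),R2,2)])
E
```

```text
[ 0.27  0.06  2.28 -0.46  0.39 -0.81] [-27.64234916  19.35615438  57.14074968] [-1.01834445 -0.91614311 -1.62402852]
[[ 0.453 -0.885  0.108]
 [-0.049  0.097  0.994]
 [-0.89  -0.456  0.   ]]
420 [[-53.   -6.6  34. ]
 [-34.4   3.6  48.3]
 [ -9.1   6.2  87.4]
 [ 14.2  26.1  96.5]
 [ 23.7  64.  116.5]]
offset [[0.04, 0.06, -0.12], [0.04, 0.05, -0.13], [0, 0, 0], [0, 0, 0], [0, 0, 0]] rot [[0.1, 0.0, 0.0], [0.0, 0.1, 0.1], [0, 0, 0], [0, 0, 0], [0, 0, 0]]
end [0.5696 0.119  0.056 ] box [-28.  17.  56.]
```

>>> carry_out(offset=[[0.1, 0.05, -0.1], [0.1, 0.05, -0.1], [0.1, 0.05, 0], [0, 0, 0], [0, 0, 0]], delta_rot=[[0, 0, 0], [0, 0, 0], [0, 0, 0], [0, 0, 0], [0, 0, 0]])

```text
time: 7.95
tool_pos: [0.572, 0.1197, 0.0564]
tcp_rot: [-1.338, 0.918, 0.768]
wrist_force: [-0.3, -0.7, -0.9]
width: 0.322
```

>>> carry_out(offset=[[0.1, 0.15, 0], [0.1, 0.1, 0], [0, 0, 0], [0, 0, 0], [0, 0, 0]], delta_rot=[[0, 0, 0], [0, 0, 0], [0, 0, 0], [0, 0, 0], [0, 0, 0]])

```text
time: 8.37
tool_pos: [0.5725, 0.12, 0.0559]
tcp_rot: [-1.339, 0.915, 0.765]
wrist_force: [-5.2, -1.7, 12.4]
width: 0.321
```

>>> carry_out(offset=[[0, 0, 0], [0, 0, 0], [0, 0, 0], [0, 0, 0], [0, 0, 0]], delta_rot=[[0, 0, 0], [0, 0, 0], [0, 0, 0], [0, 0, 0], [0, 0, 0]], fingers=0.1)

```text
time: 8.78
tool_pos: [0.5709, 0.1197, 0.0534]
tcp_rot: [-1.338, 0.918, 0.768]
wrist_force: [-0.4, -2.5, 4.3]
width: 0.551
```

```bash
python3 - <<'E'
from h import *
st=read_state();print(st['q'].round(2),wb(st['tool_pos']),st['wrist_force'],st['width'])
R2=ori(-6.4,27.1)
p,R=plan([(st['tool_pos']-R2.apply([.06,0,0]),R2,5)])
plan([(bw(-95,18,180),R2,5)],p,R)
E
```

```text
[ 0.26  0.06  2.29 -0.47  0.38 -0.8 ] [-26.77386948  17.79925481  53.43396869] [-0.37078069 -2.51098963  4.25729127] 0.5508601511292173
offset [[-1.2, -0.0, 0.0], [-1.2, -0.0, 0.0], [-1.2, -0.0, 0.0], [-1.2, -0.0, 0.0], [-1.2, -0.0, 0.0]] rot [[0.0, 0.0, 0.1], [0.0, 0.0, 0.0], [0.0, 0.0, 0.1], [0.0, 0.1, 0.0], [0.1, 0.0, 0.1]]
end [0.5436 0.1226 0.1068] box [-54.2  17.7 106.8]
offset [[-1.7, 0.1, 0.0], [-1.7, 0.1, 0.0], [-1.7, 0.0, 0.0], [-1.6, 0.1, 0.0], [-1.7, 0.0, 0.0]] rot [[-0.0, 0.0, -0.0], [-0.0, 0.0, -0.0], [-0.0, 0.0, -0.0], [-0.0, 0.0, -0.0], [-0.0, 0.0, -0.0]]
end [0.503  0.1271 0.1802] box [-95.1  17.6 180.2]
```

>>> carry_out(offset=[[-1.2, 0, 0], [-1.2, 0, 0], [-1.2, 0, 0], [-1.2, 0, 0], [-1.2, 0, 0]], delta_rot=[[0, 0, 0], [0, 0, 0], [0, 0, 0.1], [0, 0.1, 0], [0, 0, 0.1]])

```text
time: 9.2
tool_pos: [0.5423, 0.1229, 0.1061]
tcp_rot: [-1.337, 0.923, 0.771]
wrist_force: [0.2, 0.7, -0.3]
width: 0.548
```

>>> carry_out(offset=[[-1.7, 0.1, 0], [-1.7, 0.1, 0], [-1.7, 0, 0], [-1.6, 0.1, 0], [-1.7, 0, 0]], delta_rot=[[0, 0, 0], [0, 0, 0], [0, 0, 0], [0, 0, 0], [0, 0, 0]])

```text
time: 9.62
tool_pos: [0.5014, 0.1274, 0.1795]
tcp_rot: [-1.337, 0.923, 0.771]
wrist_force: [1.3, 0.8, -0.9]
width: 0.548
```

```bash
python3 - <<'E'
from h import *
st=read_state();print(st['q'].round(2),wb(st['tool_pos']),st['wrist_force'],st['width'])
im,d,W=cloud('scene');hs=cv2.cvtColor(im,cv2.COLOR_RGB2HSV)
cv2.imwrite('pics/s4.png',cv2.resize(im[60:240,200:400,::-1],None,fx=3,fy=3))
m=((hs[...,0]<12)|(hs[...,0]>172))&(hs[...,1]>120)
B=(Rn.from_euler('z',-BY).apply(W.reshape(-1,3)-BC)*1000)
def inb(m):return B[m.ravel()&(B[:,0]>-66)&(B[:,0]<66)&(abs(B[:,1])<96)&(B[:,2]<140)&(B[:,2]>8)]
r=inb(m);F=r[(r[:,2]<85)];c=np.median(F,0);F=F[abs(F[:,1]-c[1])<4];print('red face',c,np.linalg.svd(F-F.mean(0),full_matrices=False)[2][2],np.percentile(r,[1,99],axis=0).round(1))
dk=inb((hs[...,2]<70)&(hs[...,1]<120));dk=dk[(dk[:,2]<84)&(dk[:,2]>15)];print('dark hist',np.histogram(dk[:,1],np.arange(-96,96,4)))
E
```

```text
[ 0.33 -0.26  2.3  -0.31  0.69 -0.93] [-96.71885807  17.66489915 179.46875393] [ 1.33310628  0.76207656 -0.90222368] 0.5477973588397925
red face [-18.27236754   4.05741549  72.27328438] [-0.01056658  0.99994211 -0.00203314] [[-50.6   0.8  42.4]
 [ 25.1  63.6  96.9]]
dark hist (array([  0,   0,   0,   0,   0,   1,   1,   1,   0,   3,   3,   1,   4,
       575, 204,  62,  11,   0,   0,   0,   0,   0,   0,   0,   3,   3,
         0,   0,   1,   2,   0,   0,   0,   0,   0,   0,   0,   0,   0,
         2,   5,   0,   0,   0,   0,   0,   1]), array([-96, -92, -88, -84, -80, -76, -72, -68, -64, -60, -56, -52, -48,
       -44, -40, -36, -32, -28, -24, -20, -16, -12,  -8,  -4,   0,   4,
         8,  12,  16,  20,  24,  28,  32,  36,  40,  44,  48,  52,  56,
        60,  64,  68,  72,  76,  80,  84,  88,  92]))
```

View pics/s4.png

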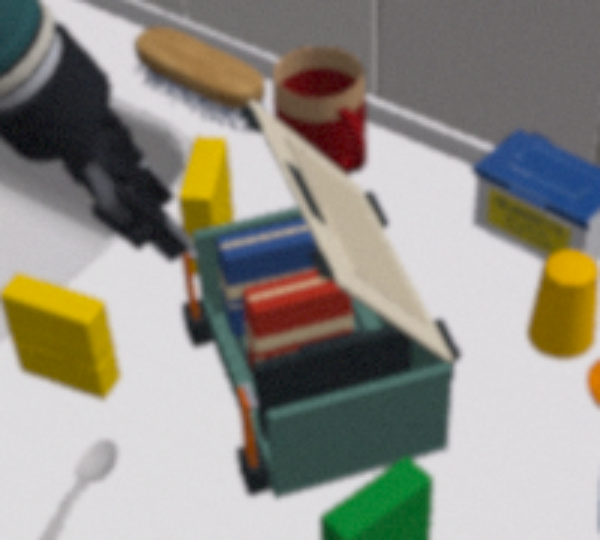

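Red stands square at box y ≈ 18, centred at crop (300,310). The divider's back face is at y ≈ -41.5. Next I'll close the fingers and go behind the divider.

```bash
python3 - <<'E'
from h import *
R2=ori(-6.4,27.1)
T=bw(-15,-66,68)
plan([(T-R2.apply([.10,0,0]),R2,5),(T-R2.apply([.04,0,0]),R2,3),(T,R2,2)])
E
```

```text
offset [[0.8, -0.4, -1.7], [0.8, -0.4, -1.7], [0.8, -0.4, -1.7], [0.8, -0.4, -1.7], [0.7, -0.3, -1.7]] rot [[0.0, 0.0, 0.0], [0.0, 0.0, 0.0], [0.0, 0.1, 0.1], [0.0, 0.0, 0.0], [0.1, 0.1, 0.1]]
offset [[2.0, -0.0, 0.0], [2.0, -0.0, 0.0], [2.0, -0.0, 0.0], [2.0, -0.0, 0.0], [2.0, -0.0, 0.0]] rot [[-0.0, -0.0, -0.0], [-0.0, -0.0, -0.0], [-0.0, -0.0, -0.0], [-0.0, -0.0, -0.0], [-0.0, -0.0, -0.0]]
end [0.573  0.0347 0.068 ] box [-15.1 -66.4  68. ]
```

>>> carry_out(offset=[[0.8, -0.4, -1.7], [0.8, -0.4, -1.7], [0.8, -0.4, -1.7], [0.8, -0.4, -1.7], [0.7, -0.3, -1.7]], delta_rot=[[0, 0, 0], [0, 0, 0], [0, 0.1, 0.1], [0, 0, 0], [0.1, 0.1, 0.1]], fingers=-1)

```text
time: 10.08
tool_pos: [0.5275, 0.0382, 0.1526]
tcp_rot: [-1.336, 0.928, 0.77]
wrist_force: [0.2, 0.5, 0.6]
width: -0.002
```

>>> carry_out(offset=[[0, 0, 0], [0, 0, 0], [0, 0, 0], [0, 0, 0], [0, 0, 0]], delta_rot=[[0, 0, 0], [0, 0, 0], [0, 0, 0], [0, 0, 0], [0, 0, 0]])

```text
time: 10.5
tool_pos: [0.5277, 0.0398, 0.154]
tcp_rot: [-1.337, 0.927, 0.77]
wrist_force: [0.5, -0.9, 0.8]
width: -0.001
```

```bash
python3 - <<'E'
from h import *
st=read_state();print(st['q'].round(2),wb(st['tool_pos']),st['wrist_force'],st['width'])
R2=ori(-6.4,27.1)
T=bw(-15,-66,68)
plan([(T-R2.apply([.04,0,0]),R2,3),(T,R2,2)])
E
```

```text
[ 0.09 -0.22  2.32 -0.17  0.59 -1.25] [-60.78284368 -66.44160128 154.0095522 ] [ 0.52363926 -0.92061958  0.75142448] -0.0013067558745834954
offset [[1.9, -0.1, 0.0], [1.9, -0.0, 0.0], [1.9, -0.1, 0.1], [2.0, 0.0, -0.0], [2.0, 0.0, -0.0]] rot [[0.0, -0.0, -0.1], [0.0, -0.1, -0.0], [0.1, -0.0, -0.1], [-0.0, -0.0, 0.0], [-0.0, -0.0, 0.0]]
end [0.5734 0.0356 0.0685] box [-14.9 -65.5  68.5]
```

>>> carry_out(offset=[[1.9, -0.1, 0], [1.9, 0, 0], [1.9, -0.1, 0], [2, 0, 0], [2, 0, 0]], delta_rot=[[0, 0, 0], [0, 0, 0], [0, 0, 0], [0, 0, 0], [0, 0, 0]])

```text
time: 10.92
tool_pos: [0.5738, 0.0345, 0.0682]
tcp_rot: [-1.337, 0.926, 0.77]
wrist_force: [0.2, 0.0, -0.1]
width: -0.001
```

```bash
python3 - <<'E'
from h import *
st=read_state();print(st['q'].round(2),wb(st['tool_pos']),st['wrist_force'],st['width'])
im,d,W=cloud('scene');cv2.imwrite('pics/s5.png',cv2.resize(im[60:240,200:400,::-1],None,fx=3,fy=3))
R2=ori(-6.4,27.1)
plan([(bw(-15,-50,68),R2,5),(bw(-15,-10,68),R2,5),(bw(-15,2,68),R2,5)])
E
```

```text
[ 0.07  0.01  2.31 -0.23  0.37 -1.2 ] [-14.31027529 -66.49682642  68.15419954] [ 0.1641585   0.01293361 -0.07395868] -0.0010508284661572456
offset [[-0.1, -0.0, 0.3], [-0.1, -0.1, 0.3], [-0.0, -0.0, 0.4], [-0.1, -0.1, 0.3], [-0.0, -0.0, 0.4]] rot [[0.0, -0.0, -0.1], [0.0, -0.0, -0.1], [0.0, -0.0, -0.1], [0.0, -0.1, -0.0], [0.1, -0.0, -0.1]]
offset [[-0.0, -0.0, 0.8], [-0.0, -0.0, 0.8], [-0.0, -0.0, 0.8], [-0.0, -0.0, 0.8], [-0.0, -0.0, 0.8]] rot [[-0.0, -0.0, 0.0], [-0.0, -0.0, 0.0], [-0.0, -0.0, 0.0], [-0.0, -0.0, 0.0], [-0.0, -0.0, 0.0]]
offset [[-0.0, -0.0, 0.24], [-0.0, -0.01, 0.24], [-0.0, -0.0, 0.24], [-0.0, -0.01, 0.24], [-0.0, -0.0, 0.24]] rot [[-0.0, -0.0, 0.0], [-0.0, -0.0, 0.0], [-0.0, -0.0, 0.0], [-0.0, -0.0, 0.0], [-0.0, -0.0, 0.0]]
end [0.5808 0.1027 0.068 ] box [-15.   2.  68.]
```

View pics/s5.png

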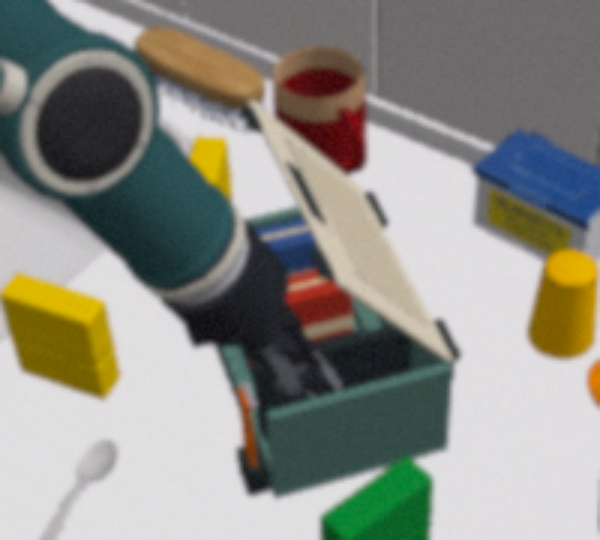

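The crop shows the shut fingers at (310,375) inside the box behind the divider, touching nothing. Now I'll push.

>>> carry_out(offset=[[0, 0, 0.3], [0, 0, 0.3], [0, 0, 0.4], [0, 0, 0.3], [0, 0, 0.4]], delta_rot=[[0, 0, 0], [0, 0, 0], [0, 0, 0], [0, 0, 0], [0, 0, 0]])

```text
time: 11.38
tool_pos: [0.5756, 0.0509, 0.0698]
tcp_rot: [-1.337, 0.926, 0.768]
wrist_force: [-0.2, -1.9, 1.8]
width: -0.0
```

>>> carry_out(offset=[[0, 0, 0.8], [0, 0, 0.8], [0, 0, 0.8], [0, 0, 0.8], [0, 0, 0.8]], delta_rot=[[0, 0, 0], [0, 0, 0], [0, 0, 0], [0, 0, 0], [0, 0, 0]])

```text
time: 11.8
tool_pos: [0.58, 0.0906, 0.0695]
tcp_rot: [-1.337, 0.926, 0.768]
wrist_force: [-1.5, -2.5, 2.1]
width: 0.005
```

```bash
cat > look.py <<'E'
from h import *
import sys
st=read_state();print(st['q'].round(2),wb(st['tool_pos']).round(1),st['wrist_force'].round(1),round(st['width'],3))
im,d,W=cloud('scene');hs=cv2.cvtColor(im,cv2.COLOR_RGB2HSV)
if len(sys.argv)>1: cv2.imwrite(f'pics/{sys.argv[1]}.png',cv2.resize(im[60:240,200:400,::-1],None,fx=3,fy=3))
m=((hs[...,0]<12)|(hs[...,0]>172))&(hs[...,1]>120)
B=(Rn.from_euler('z',-BY).apply(W.reshape(-1,3)-BC)*1000)
def inb(m,z0=8,z1=140):
    b=B[m.ravel()];return b[(b[:,0]>-64)&(b[:,0]<66)&(abs(b[:,1])<97)&(b[:,2]<z1)&(b[:,2]>z0)]
def hist(n,b):
    h,e=np.histogram(b[:,1],np.arange(-96,98,2));print(n,[(int(e[i]),int(h[i])) for i in range(len(h)) if h[i]>max(8,.05*h.max())])
hist('red',inb(m,8,110)); hist('blue',inb((hs[...,0]>100)&(hs[...,0]<125)&(hs[...,1]>120),8,110))
hist('dark',inb((hs[...,2]<70)&(hs[...,1]<120),15,84))
r=inb(m,85,110);print('redtop',cv2.minAreaRect(r[:,:2].astype(np.float32)) if len(r)>5 else 0)
E
python3 look.py
```

```text
[ 0.2   0.04  2.27 -0.37  0.4  -0.95] [-14.5 -10.1  69.5] [-1.5 -2.5  2.1] 0.005
red [(10, 9), (12, 25), (14, 20), (18, 9), (20, 10)]
blue [(62, 42), (64, 40), (66, 18), (68, 10), (70, 11)]
dark [(0, 176), (2, 428), (4, 128)]
redtop ((0.2091045379638672, 26.48193359375), (32.625431060791016, 38.5172119140625), 89.51838684082031)
```

>>> carry_out(offset=[[0, 0, 0.4], [0, 0, 0.4], [0, 0, 0.4], [0, 0, 0.4], [0, 0, 0.4]], delta_rot=[[0, 0, 0], [0, 0, 0], [0, 0, 0], [0, 0, 0], [0, 0, 0]])

```text
time: 12.27
tool_pos: [0.5817, 0.1102, 0.0682]
tcp_rot: [-1.336, 0.928, 0.769]
wrist_force: [0.0, -3.7, 2.1]
width: 0.001
```

>>> carry_out(offset=[[0, 0, 0.1], [0, 0, 0.1], [0, 0, 0.1], [0, 0, 0.1], [0, 0, 0.1]], delta_rot=[[0, 0, 0], [0, 0, 0], [0, 0, 0], [0, 0, 0], [0, 0, 0]])

```text
time: 12.68
tool_pos: [0.5821, 0.1149, 0.0679]
tcp_rot: [-1.336, 0.928, 0.769]
wrist_force: [-0.1, -3.0, 2.7]
width: 0.002
```

```bash
python3 look.py
```

```text
[ 0.25  0.06  2.26 -0.41  0.42 -0.86] [-15.1  14.3  67.9] [-0.1 -3.   2.7] 0.002
red [(36, 26), (38, 10), (46, 13), (56, 9)]
blue [(70, 10)]
dark [(24, 111), (26, 370), (28, 182), (30, 21)]
redtop ((-4.338223457336426, 42.87928771972656), (47.09282302856445, 33.810035705566406), 82.40796661376953)
```

>>> carry_out(offset=[[0, 0, 0.1], [0, 0, 0.1], [0, 0, 0.1], [0, 0, 0], [0, 0, 0]], delta_rot=[[0, 0, 0], [0, 0, 0], [0, 0, 0], [0, 0, 0], [0, 0, 0]])

```text
time: 13.15
tool_pos: [0.5825, 0.1181, 0.068]
tcp_rot: [-1.336, 0.928, 0.77]
wrist_force: [-0.2, -2.4, 1.6]
width: 0.002
```

>>> carry_out(offset=[[0, 0, 0.05], [0, 0, 0.05], [0, 0, 0], [0, 0, 0], [0, 0, 0]], delta_rot=[[0, 0, 0], [0, 0, 0], [0, 0, 0], [0, 0, 0], [0, 0, 0]])

```text
time: 13.57
tool_pos: [0.5825, 0.1183, 0.068]
tcp_rot: [-1.337, 0.929, 0.769]
wrist_force: [0.6, -6.1, 2.9]
width: -0.001
```

```bash
python3 look.py
```

```text
[ 0.26  0.06  2.25 -0.42  0.42 -0.85] [-15.1  17.8  68. ] [ 0.6 -6.1  2.9] -0.001
red [(38, 9), (40, 21), (42, 13), (50, 10), (62, 11)]
blue [(74, 9)]
dark [(26, 18), (28, 206), (30, 352), (32, 94)]
redtop ((-1.4324636459350586, 54.396400451660156), (30.66747283935547, 34.96083068847656), 87.32555389404297)
```

Resistance has appeared and the back face is at ≈30.5, as expected. One more small squeeze will confirm it is snug.

>>> carry_out(offset=[[0, 0, 0.1], [0, 0, 0.1], [0, 0, 0], [0, 0, 0], [0, 0, 0]], delta_rot=[[0, 0, 0], [0, 0, 0], [0, 0, 0], [0, 0, 0], [0, 0, 0]])

```text
time: 14.03
tool_pos: [0.5825, 0.1186, 0.0679]
tcp_rot: [-1.338, 0.932, 0.768]
wrist_force: [-0.6, -12.7, 4.4]
width: 0.003
```

>>> carry_out(offset=[[0, 0, -0.2], [0, 0, -0.4], [0, 0, -0.4], [0, 0, -0.5], [0, 0, -0.5]], delta_rot=[[0, 0, 0], [0, 0, 0], [0, 0, 0], [0, 0, 0], [0, 0, 0]])

```text
time: 14.45
tool_pos: [0.5804, 0.1011, 0.0678]
tcp_rot: [-1.336, 0.928, 0.77]
wrist_force: [0.3, -0.0, 0.5]
width: -0.001
```

```bash
python3 - <<'E'
from h import *
st=read_state();print(wb(st['tool_pos']),st['wrist_force'])
R2=ori(-6.4,27.1);p=st['tool_pos']-R2.apply([.08,0,0])
p,R=plan([(p,R2,5)])
e=bw(-112,0,190)
plan([(e,R2,5)],p,R)
E
```

```text
[-15.26647557   0.4079919   67.82851371] [ 0.31085474 -0.02240609  0.46707517]
offset [[-1.6, 0.0, -0.0], [-1.6, 0.0, -0.0], [-1.6, 0.0, -0.0], [-1.6, 0.0, -0.0], [-1.6, 0.0, -0.0]] rot [[0.0, -0.0, -0.0], [0.0, -0.0, -0.0], [0.0, -0.0, -0.1], [0.0, -0.1, -0.0], [0.0, -0.0, -0.1]]
end [0.5444 0.1053 0.1391] box [-51.5   0.5 139.1]
offset [[-1.5, 0.6, -0.0], [-1.4, 0.6, -0.0], [-1.5, 0.6, -0.0], [-1.4, 0.6, -0.0], [-1.5, 0.7, -0.1]] rot [[0.0, -0.0, 0.0], [0.0, -0.0, 0.0], [0.0, -0.0, 0.0], [0.0, -0.0, 0.0], [0.0, -0.0, 0.0]]
end [0.4838 0.1111 0.19  ] box [-112.4   -0.5  190. ]
```

>>> carry_out(offset=[[-1.6, 0, 0], [-1.6, 0, 0], [-1.6, 0, 0], [-1.6, 0, 0], [-1.6, 0, 0]], delta_rot=[[0, 0, 0], [0, 0, 0], [0, 0, 0], [0, 0, 0], [0, 0, 0]])

```text
time: 14.87
tool_pos: [0.544, 0.1053, 0.1398]
tcp_rot: [-1.336, 0.928, 0.77]
wrist_force: [0.3, -0.2, 0.6]
width: 0.002
```

>>> carry_out(offset=[[-1.5, 0.6, 0], [-1.4, 0.6, 0], [-1.5, 0.6, 0], [-1.4, 0.6, 0], [-1.5, 0.7, 0]], delta_rot=[[0, 0, 0], [0, 0, 0], [0, 0, 0], [0, 0, 0], [0, 0, 0]])

```text
time: 15.28
tool_pos: [0.4836, 0.1123, 0.1907]
tcp_rot: [-1.336, 0.928, 0.77]
wrist_force: [-0.7, 0.1, -0.2]
width: 0.003
```

```bash
python3 look.py s6; python3 - <<'E'
from h import *
plan([(bw(-80,0,265),ori(-6.4,1),5),(bw(5,0,245),ori(-6.4,1),5),(bw(5,0,212),ori(-6.4,1),5)])
E
```

```text
[ 0.31 -0.32  2.32 -0.28  0.73 -0.98] [-112.6    0.7  190.7] [-0.7  0.1 -0.2] 0.003
red [(38, 23), (40, 61), (42, 26), (44, 18), (46, 23), (48, 11), (50, 23), (52, 14), (60, 22), (62, 15), (64, 13), (66, 14)]
blue [(72, 11), (74, 20), (76, 17), (92, 16)]
dark [(26, 23), (28, 268), (30, 417), (32, 133), (34, 23)]
redtop ((-16.956708908081055, 54.40549850463867), (34.048439025878906, 67.62808990478516), 89.97792053222656)
offset [[-1.0, -1.3, -0.0], [-1.1, -1.1, -0.0], [-1.2, -1.1, -0.0], [-1.3, -0.9, -0.1], [-1.3, -0.8, -0.0]] rot [[-0.0, -0.0, 5.2], [-0.0, -0.0, 5.2], [-0.0, -0.0, 5.2], [-0.0, -0.0, 5.2], [-0.1, -0.1, 5.2]]
offset [[0.4, -1.7, -0.0], [0.4, -1.7, -0.0], [0.4, -1.7, -0.0], [0.5, -1.7, -0.0], [0.4, -1.7, -0.0]] rot [[0.0, 0.0, 0.0], [0.0, 0.0, 0.0], [0.0, 0.0, 0.0], [0.0, 0.0, 0.0], [0.0, 0.0, 0.0]]
offset [[0.7, 0.0, -0.0], [0.7, 0.0, -0.0], [0.6, 0.0, -0.0], [0.7, 0.0, -0.0], [0.6, 0.1, -0.0]] rot [[0.0, 0.0, 0.0], [0.0, 0.0, 0.0], [0.0, 0.0, 0.0], [0.0, 0.0, 0.0], [0.0, 0.0, 0.0]]
end [0.6002 0.0987 0.2122] box [4.800e+00 2.000e-01 2.122e+02]
```

View pics/s6.png

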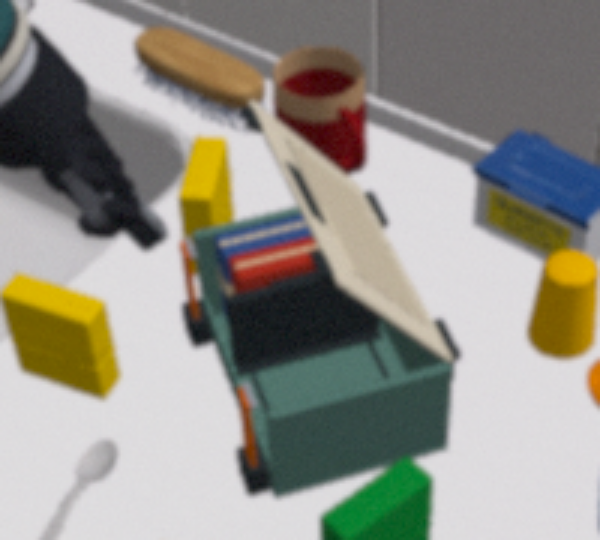

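The crop shows both packets upright and snug between the divider at (300,320) and the end wall. The back face at y ≈ 30 gives a stop value of about 0.086. Next is the lid.

>>> carry_out(offset=[[-1.0, -1.3, 0], [-1.1, -1.1, 0], [-1.2, -1.1, 0], [-1.3, -0.9, 0], [-1.3, -0.8, 0]], delta_rot=[[0, 0, 5.2], [0, 0, 5.2], [0, 0, 5.2], [0, 0, 5.2], [0, 0, 5.2]])

```text
time: 15.75
tool_pos: [0.5183, 0.1088, 0.2638]
tcp_rot: [-1.134, 1.251, 1.116]
wrist_force: [0.3, -0.3, -0.2]
width: -0.003
```

>>> carry_out(offset=[[0.4, -1.7, 0], [0.4, -1.7, 0], [0.4, -1.7, 0], [0.5, -1.7, 0], [0.4, -1.7, 0]], delta_rot=[[0, 0, 0], [0, 0, 0], [0, 0, 0], [0, 0, 0], [0, 0, 0]])

```text
time: 16.17
tool_pos: [0.6032, 0.0987, 0.2416]
tcp_rot: [-1.135, 1.251, 1.113]
wrist_force: [-0.7, -0.3, 0.4]
width: 0.002
```

```bash
python3 - <<'E'
from h import *
st=read_state();print(st['q'].round(2),wb(st['tool_pos']),st['wrist_force'])
R=ori(-6.4,1)
plan([(bw(5,0,215),R,3),(bw(5,0,200),R,2),(bw(-15,0,168),R,5),(bw(-33,0,138),R,5),(bw(-46,0,121),R,3),(bw(-56,0,116),R,2)])
E
```

```text
[ 0.12  0.13  1.74 -0.01  1.25 -1.33] [  7.71417868   0.57897828 241.57920411] [-0.73487866 -0.30468964  0.3525248 ]
offset [[0.9, 0.1, -0.0], [0.9, 0.1, -0.0], [0.9, 0.1, -0.1], [0.7, 0.0, 0.0], [0.8, 0.0, 0.0]] rot [[-0.0, -0.0, -0.0], [-0.0, -0.1, -0.1], [-0.1, -0.0, -0.0], [0.0, -0.0, -0.0], [0.0, -0.0, -0.0]]
offset [[0.6, 0.4, 0.0], [0.6, 0.4, 0.0], [0.6, 0.4, 0.0], [0.7, 0.4, 0.0], [0.6, 0.5, 0.0]] rot [[0.0, -0.0, -0.0], [0.0, -0.0, -0.0], [0.0, -0.0, -0.0], [0.0, -0.0, -0.0], [0.0, -0.0, -0.0]]
offset [[0.6, 0.4, 0.0], [0.6, 0.4, 0.0], [0.6, 0.3, 0.0], [0.6, 0.4, 0.0], [0.6, 0.3, 0.1]] rot [[0.0, -0.0, -0.0], [0.0, -0.0, -0.0], [0.0, -0.0, -0.0], [0.0, -0.0, -0.0], [0.0, -0.0, -0.0]]
offset [[0.6, 0.5, -0.0], [0.5, 0.4, -0.0], [0.6, 0.5, -0.0], [0.2, 0.5, -0.0], [0.2, 0.5, -0.0]] rot [[0.0, -0.0, -0.0], [0.0, -0.0, -0.0], [0.0, -0.0, -0.0], [0.0, -0.0, -0.0], [0.0, -0.0, -0.0]]
end [0.5397 0.1057 0.1165] box [-56.2   0.4 116.5]
```

>>> carry_out(offset=[[0.9, 0.1, 0], [0.9, 0.1, 0], [0.9, 0.1, 0], [0.7, 0, 0], [0.8, 0, 0]], delta_rot=[[0, 0, 0], [0, 0, 0], [0, 0, 0], [0, 0, 0], [0, 0, 0]])

```text
time: 16.58
tool_pos: [0.5988, 0.0994, 0.1998]
tcp_rot: [-1.135, 1.252, 1.114]
wrist_force: [0.9, -0.1, 0.9]
width: -0.003
```

>>> carry_out(offset=[[0.6, 0.4, 0], [0.6, 0.4, 0], [0.6, 0.4, 0], [0.7, 0.4, 0], [0.6, 0.5, 0]], delta_rot=[[0, 0, 0], [0, 0, 0], [0, 0, 0], [0, 0, 0], [0, 0, 0]])

```text
time: 17.0
tool_pos: [0.5792, 0.1017, 0.1692]
tcp_rot: [-1.136, 1.251, 1.112]
wrist_force: [0.9, 0.4, -0.6]
width: -0.002
```

>>> carry_out(offset=[[0.6, 0.4, 0], [0.6, 0.4, 0], [0.6, 0.3, 0], [0.6, 0.4, 0], [0.6, 0.3, 0]], delta_rot=[[0, 0, 0], [0, 0, 0], [0, 0, 0], [0, 0, 0], [0, 0, 0]])

```text
time: 17.42
tool_pos: [0.5619, 0.1034, 0.1387]
tcp_rot: [-1.136, 1.251, 1.112]
wrist_force: [2.1, 0.0, 0.5]
width: 0.001
```

```bash
python3 look.py s7; python3 - <<'E'
from h import *
R=ori(-6.4,1)
plan([(bw(-46,0,121),R,3),(bw(-57,0,116),R,2)])
E
```

```text
[ 0.14  0.14  1.94 -0.01  1.06 -1.31] [-33.9   0.6 138.7] [2.1 0.  0.5] 0.001
red []
blue []
dark [(28, 46), (30, 66), (32, 23)]
redtop 0
offset [[0.5, 0.4, -0.0], [0.5, 0.3, -0.0], [0.6, 0.4, -0.0], [0.2, 0.5, -0.0], [0.3, 0.6, -0.0]] rot [[-0.0, -0.1, -0.1], [-0.0, -0.0, -0.1], [-0.1, -0.1, -0.0], [0.0, 0.0, -0.0], [0.0, 0.0, -0.0]]
end [0.5388 0.1057 0.1158] box [-57.    0.3 115.8]
```

View pics/s7.png

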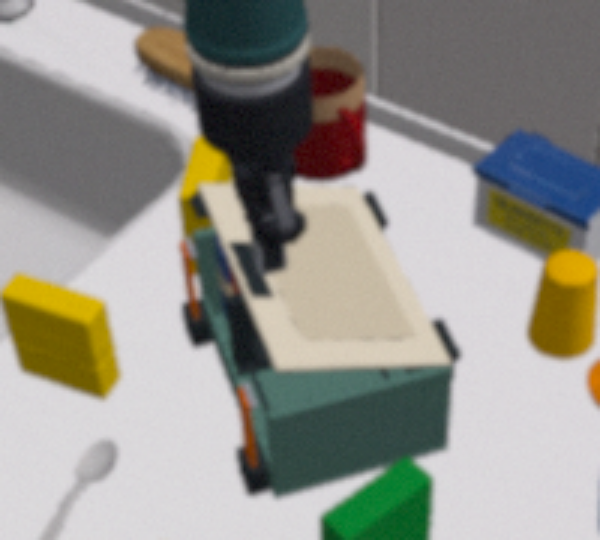

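The lid follows the fingers down: the tip is on the face just behind the strip at (262,265), with the lid about 0.3 rad open. I'll carry on to the strip and press.

>>> carry_out(offset=[[0.5, 0.4, 0], [0.5, 0.3, 0], [0.6, 0.4, 0], [0.2, 0.5, 0], [0.3, 0.6, 0]], delta_rot=[[0, 0, 0], [0, 0, 0], [0, 0, 0], [0, 0, 0], [0, 0, 0]])

```text
time: 17.88
tool_pos: [0.5401, 0.1058, 0.1174]
tcp_rot: [-1.135, 1.252, 1.113]
wrist_force: [0.4, -0.0, 0.3]
width: 0.002
```

>>> carry_out(offset=[[0.15, 0, 0], [0.15, 0, 0], [0.15, 0, 0], [0.15, 0, 0], [0, 0, 0]], delta_rot=[[0, 0, 0], [0, 0, 0], [0, 0, 0], [0, 0, 0], [0, 0, 0]])

```text
time: 18.3
tool_pos: [0.5406, 0.1058, 0.1118]
tcp_rot: [-1.135, 1.251, 1.113]
wrist_force: [-0.9, -0.4, 0.5]
width: -0.0
```

>>> carry_out(offset=[[0.1, 0, 0], [0.1, 0, 0], [0.1, 0, 0], [0.1, 0, 0], [0, 0, 0]], delta_rot=[[0, 0, 0], [0, 0, 0], [0, 0, 0], [0, 0, 0], [0, 0, 0]])

```text
time: 18.72
tool_pos: [0.5406, 0.1058, 0.1088]
tcp_rot: [-1.135, 1.252, 1.113]
wrist_force: [-3.1, 0.1, 6.0]
width: 0.0
```

>>> carry_out(offset=[[0.1, 0, 0], [0.1, 0, 0], [0.1, 0, 0], [0, 0, 0], [0, 0, 0]], delta_rot=[[0, 0, 0], [0, 0, 0], [0, 0, 0], [0, 0, 0], [0, 0, 0]])

```text
time: 19.13
tool_pos: [0.5406, 0.1057, 0.1044]
tcp_rot: [-1.135, 1.252, 1.113]
wrist_force: [1.0, 0.2, 0.2]
width: -0.003
```

>>> carry_out(offset=[[0.1, 0, 0], [0.1, 0, 0], [0.1, 0, 0], [0, 0, 0], [0, 0, 0]], delta_rot=[[0, 0, 0], [0, 0, 0], [0, 0, 0], [0, 0, 0], [0, 0, 0]])

```text
time: 19.55
tool_pos: [0.5408, 0.1057, 0.1019]
tcp_rot: [-1.136, 1.251, 1.113]
wrist_force: [-0.5, -0.4, 1.0]
width: -0.003
```

>>> carry_out(offset=[[0.1, 0, 0], [0.1, 0, 0], [0, 0, 0], [0, 0, 0], [0, 0, 0]], delta_rot=[[0, 0, 0], [0, 0, 0], [0, 0, 0], [0, 0, 0], [0, 0, 0]])

```text
time: 19.97
tool_pos: [0.5409, 0.1057, 0.101]
tcp_rot: [-1.136, 1.251, 1.113]
wrist_force: [-3.6, -1.3, 7.6]
width: 0.001
```

>>> carry_out(offset=[[-1, 0, 0], [-2, 0, 0], [-3, 0, 0], [-3, 0, 0], [-3, 0, 0]], delta_rot=[[0, 0, 0], [0, 0, 0], [0, 0, 0], [0, 0, 0], [0, 0, 0]])

```text
time: 20.38
tool_pos: [0.5384, 0.1062, 0.221]
tcp_rot: [-1.135, 1.252, 1.113]
wrist_force: [0.2, 0.7, -0.1]
width: -0.002
```

>>> carry_out(offset=[[-2, -1, -3], [-1, -1, -3], [0, -1, -3], [0, 0, -3], [0, 0, 0]], delta_rot=[[0, 0, 0], [0, 0, 0], [0, 0, 0], [0, 0, 0], [0, 0, 0]])

```text
time: 20.8
tool_pos: [0.5548, -0.0208, 0.2514]
tcp_rot: [-1.135, 1.254, 1.108]
wrist_force: [-0.3, -0.1, -0.6]
width: 0.001
```

```bash
python3 look.py s8; python3 - <<'E'
from h import *
for n in('top','scene'):
    im,d,W=cloud(n)
    if n=='scene':o=np.load('scene0.npz')['W']
    else:o=np.load('top0.npz')['W'];wt=W
    B=Rn.from_euler('z',-BY).apply(W.reshape(-1,3)-BC)*1000;B=B[np.isfinite(B[:,0])]
    L=B[(B[:,0]>-66)&(B[:,0]<60)&(abs(B[:,1])<90)&(B[:,2]>85)&(B[:,2]<125)]
    s=np.linalg.lstsq(np.c_[L[:,:2],np.ones(len(L))],L[:,2],rcond=None)[0];print(n,len(L),'lid slope rad',-s[0],'z mid',L[:,2].mean(), 'z edge',s[0]*-66+s[2])
E
```

```text
[-0.08  0.01  1.85 -0.01  1.26 -1.53] [ -27.1 -123.6  251.4] [-0.3 -0.1 -0.6] 0.001
red []
blue []
dark [(30, 12)]
redtop 0
top 2429 lid slope rad 0.0071845046200254975 z mid 102.63334345516911 z edge 103.03085052804096
scene 2880 lid slope rad 0.006205221021570366 z mid 103.21717247798806 z edge 103.58603931950041
```

View pics/s8.png

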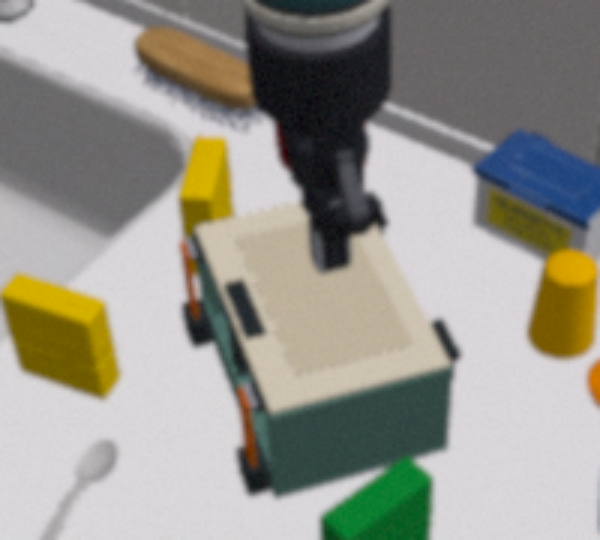

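The crop shows the lid level and latched, with a measured slope of about 0.007 rad. The gripper is clear above it, and the spoon and cups are where they were. I'll hand it in.

```bash
python3 -c "
from workcell import *
print(finish_job())"
```

```text
the job is handed in; nothing more can be done
None
```

I put the red packet in the box, slid the divider up until both packets were snug, and latched the lid. I handed the job in at about 21 s of the 58 s; `finish_job` gives no verdict.

**What I did**
- **Red packet:** I gripped it with the tool tilted 27° and lowered it in under the open lid. It touched the floor at about 12 N and I let go at box y ≈ 18 mm, where it stood square.
- **Divider:** I pushed it with the shut fingers until the push force rose to about 13 N.
- **Lid:** I pressed its edge strip in small steps. The highest force I read was about 8 N, well under the 60 N limit, and the force dropped as the lid passed the catches.

**Last checks**
- **Packets and divider:** Before I shut the lid, the divider's back face was at y ≈ 30 mm (stop ≈ 0.086) and the red packet's centre at y ≈ 54 mm. The blue packet was up against the end wall. They could not be seen once the lid was down.
- **Lid:** It stayed shut after I let go, with a slope of 0.006–0.007 rad from the two cameras. Its height read 1–2 mm above nominal, which is within the calibration error.
- **Other things:** The spoon and the yellow cup looked undisturbed in the last picture. The blue cup was not in it and the squeezer barely was, but the arm never went near either. I did not measure any of the four for movement.

One thing went wrong on the way. My first approach, at 38–45° tilt, ran the wrist near a singularity and a joint limit. I made the tool steeper before gripping, and nothing was touched.

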